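Slide the reader's glass plate to its scribed line and lock it

ROBOT

A 6-joint arm with a two-finger parallel gripper is mounted at the origin on the work surface. World frame = base frame: x ahead of the robot, y to its left, z up, the work surface at z = 0. Lengths are in m, angles in rad, forces in N, time in s.
With the tool pointing down it reaches from about 0.3 to 0.875 m from the base axis. Payload 6.4 kg.
Tool frame: the origin (TCP) lies between the finger pads; the fingertips stand 14 mm ahead of it and the grasp point (between the pads) lies 5 mm behind it; z points along the fingers, y is the line along which they close (so a half turn about z gives the same grasp; the last joint's range is limited). The gripper opens to 85 mm and grips with 20 to 120 N. Pads are 22 mm wide; open, the fingers measure 114 mm over their backs; the gripper's body (76 mm by 85 mm) begins 54 mm behind the grasp point. The pads swing forward as they close: fully open they stand 13 mm farther back than shut.
Start: joints at [0.896, 0.181, 1.607, -0, 1.354, -0.206], TCP at [0.26, 0.513, 0.245] pointing down, gripper open.
Joint ranges: [-2.99, 2.99], [-0.89, 2.07], [0.3, 2.58], [-1.14, 4.28], [0, 2.63], [-3.12, 3.12]. Speed limits (rad/s): [2.57, 2.57, 3.01, 3.14, 3.14, 3.14].

INTERFACE

Orientations are given as a unit quaternion [w, x, y, z].
In Python, from bench import * gives the robot as it stands.
- The arm moves only by the tool play_rows, never from a script. Its arguments are lists of equal length, an entry for each row: "twist": the turn, a rotation vector about the world's x, y, z in degrees, a list of three; "slide": the shift along the world's x, y, z in mm, a list of three; "grip": the opening, from -1 (shut) to 1 (fully open). In form: {"twist": [[rx, ry, rz], ...], "slide": [[tx, ty, tz], ...], "grip": [grip, ...]}. A call has 1 to 12 rows; each row is the pose to reach, as a shift and turn from the pose commanded when the call began; what a row does not reach only later rows make up. A row lasts 1/12 s, in which the tool goes at most 41.7 mm and 7.16 degrees, less where a joint would pass 70% of its speed; a pose out of reach is approached as far as the arm can. A call with a gripper value outside its range is refused whole. The fingers move at their own pace and stop on an object; "grip_force" is the grip in N (left out, the last holds). Time passes only in rows, so rows that repeat a pose let the fingers close. It gives the time, the measured TCP pose, the force, the opening and the grip force at its end, in the units of the state.
- get_state(): the state, without advancing time (a new reading comes with each control period).
- grab_frame(name): name is "scene" or "top" or "wrist"; returns the picture (480x640x3 uint8, red, green, blue); there is no depth.
- camera_params(name): a dict with "intrinsics" (3x3 intrinsics, pixels), "dist" ([k1, k2, p1, p2, k3] as OpenCV has them; the pictures are not rectified), "rvec" (rotation vector, rad) and "tvec" (3), from world to camera coordinates, as OpenCV has them. Camera axes: x right, y down, z forward; pixel columns grow to the right and rows downward; lengths in m; the calibration is good to about 2 mm. A picture is of the moment at which its call begins: read the wrist's pose just before it. camera_params takes no time and is no camera call; for the wrist camera it gives the pose at the moment of the call.
- sign_off(): hands the job in; it is judged then, once.
The state is a dict: "time_s": time; "q": joint angles; "joint_velocities": joint speeds; "joint_torque": joint torques, N m; "tcp_pos": TCP position; "ee_rot": TCP orientation; "contact_force": force on the tool from outside, world axes, zero at the start; "moment": the same for the moment, N m; "opening": finger opening in m; "grasp_force": force on a finger pad.
Only numpy, scipy, OpenCV 4.12 (cv2) and the standard library are available. Lean on these libraries where they do the work, as an engineer would, in place of code of your own. Each camera call takes 0.05 s, during which the arm holds its last target. There are 200 camera calls.

TASK

Press your closed fingertips gently on the frosted glass plate of the optical reader and slide it out along its channel until its red leading edge lies level with the line scribed on the brass strips; nothing will stop it there, and the glass cracks above 18 N. Then lift off and push the lock lever with the black ball fully over to its locked side, away from the robot. Leave the brass strips and everything else on the bench where they are.

Things in the scene. Friction and masses are not known exactly. Their poses are not given: they have to be found in the camera images.
- stage: (all sizes in mm) fixed plate stage of an optical reader; origin under its middle, on the bench. A channel 68 wide runs along its y between aluminium rails (tops at z = 55, x from 34 to 60 either side, y -95 to 160). White hood over y = 45 to 160, top at z = 85. A wall as high as the rails shuts the channel at y = -95. The plate comes out of the hood towards -y and can only be slid from on top
- carriage: carriage with the frosted glass plate; slides along the stage's y only, axes as the stage's. Origin: on the channel's centre line, straight below the plate's leading (-y) edge (red strip 4 wide), 20 above the bench. Plate 64 wide, 140 long, 6 thick, its rear under the hood, 65 to 80 standing out at the start. It can slide 14 or more past the line: no stop. Stays where left
- press (a point): good place to press, moves with the plate: on its centre line, 30 behind (+y of) its leading edge, but level with the rail tops (55 above the bench), NOT at the glass. The glass height was set by the last user and is not measured: its top is 1 to 12 below this point. It rides on springs: 2 N preload, then about 8 N per mm, bottoming after 4 mm. Cracks above 18 N of touch in all
- mark (a point): point on the scribed dark line, on the +x rail; axes as the stage's. The line runs along the stage's x across two brass strips (22 x 34, 1.6 thick) lying on the rails, one each side of the channel; their place along y varies: at the start 20 to 56 ahead (-y) of the leading edge. Sliding the plate takes about 3 N along the channel, so the fingers slip on it if pressed with less than some 7 N
- lock (a joint): lock lever, a steel arm with a black ball (26 across), pivoted on a grey block (70 x 50, 45 high) at stage x = 0, y = -143, z = 42; ball centre 60 from the pivot. Swings in the stage's x-z plane: 0 = unlocked, leaning 0.5 rad to the stage's -x (to the robot); 1.0 = locked, 0.5 rad to +x. Stays where left; moves with about 1 N at the ball
- lock_tip (a point): centre of the lock lever's black ball
- amber_jar: bystander: amber jar with black screw cap, 64 across, 122 tall; origin at the centre of its underside
- slide_box: bystander: flat red box of slides, 60 x 85 x 26 tall; origin at the centre of its underside
- beaker: bystander: clear beaker, 60 across, 75 tall; origin at the centre of its underside
- petri_dish: bystander: flat pale dish, 84 across, 15 tall; origin at the centre of its underside
- lens_cap: bystander: black round cap, 48 across, 18 tall, lying on the reader's white hood; origin at the centre of its underside
- specimen_mount: bystander: dark green resin puck, 30 across, 20 tall; origin at the centre of its underside

How it is judged:
On the way, in this order (a step that is already met when the one before it is completed fails the run):
1. the plate's leading edge rests level with the scribed line, within 2 mm (y of carriage in the frame of mark between -0.002 and 0.002 m and linear speed of carriage below 0.004 m/s), for 0.3 s.
2. the lock lever is thrown to its locked side (value of joint lock above 0.85 rad), for 0.2 s.
At the end, for the whole second after the job is handed in: The plate's leading edge is within 2 mm of the scribed line, at rest, and the lock lever stands beyond 0.85 rad on its locked side (all of step 1 and value of joint lock above 0.85 rad); the robot touches nothing.
It fails at once if the glass plate or its carriage touched with more than 18 N (contact force between any of the fingers, the arm and carriage above 18 N).
It fails at once if the brass strips with the line shifted by more than 2 mm (distance of mark from where it was at the start of the episode above 0.002 m).
It fails at once if a bystander moved by more than 15 mm (distance of any of amber_jar, slide_box, beaker, petri_dish, lens_cap, specimen_mount from where it was at the start of the episode above 0.015 m).
It also fails if it takes over 54 s, if anything falls off the work surface, if the arm or the gripper's body presses on something with over 40 N, if the wrist force passes 120 N, or if a joint passes its speed limit or range.

## Working session

There is one attempt and no reset: what is moved stays moved. The work goes in short steps, Python scripts to look and compute and a tool call to move; the robot and the scene stay as the last step left them, time stands still between calls to the robot, and variables do not carry over. Pictures are saved under pics/ and viewed, at most 10 in all, crops included, and the job is handed in when it is done.

Besides the shell and the picture viewer there is one more tool, called as name(argument=value, ...) on one line, values as JSON. play_rows: Moves the arm, as the interface text tells. Its arguments: {"type":"object","properties":{"twist":{"type":"array","items":{"type":"array","items":{"type":"number"}}},"slide":{"type":"array","items":{"type":"array","items":{"type":"number"}}},"grip":{"type":"array","items":{"type":"number"}},"grip_force":{"type":"number"}},"required":["twist","slide","grip"]}

```bash
mkdir -p pics; python3 - <<'E'
from bench import *
import cv2
for n in ("scene","top"):
    im=grab_frame(n); cv2.imwrite(f"pics/{n}0.png",im[:,:,::-1]); p=camera_params(n); print(n,p)
s=get_state();print(s)
E
```

```text
scene {'intrinsics': array([[504.65673832,   0.        , 323.46824898],
       [  0.        , 504.65673832, 235.10472691],
       [  0.        ,   0.        ,   1.        ]]), 'dist': array([-0.06988246,  0.        ,  0.        ,  0.        ,  0.        ]), 'rvec': array([ 0.72336564,  2.62149892, -1.08975433]), 'tvec': array([ 0.50454465, -0.06622686,  1.17823786])}
top {'intrinsics': array([[613.5578745 ,   0.        , 312.94965643],
       [  0.        , 613.5578745 , 246.25135717],
       [  0.        ,   0.        ,   1.        ]]), 'dist': array([0.06065902, 0.        , 0.        , 0.        , 0.        ]), 'rvec': array([ 2.21016514, -2.19798007,  0.07298151]), 'tvec': array([-0.11505543,  0.56705746,  1.40697654])}
{'time_s': 0.1, 'q': array([ 8.95677025e-01,  1.81490509e-01,  1.60788381e+00,  4.81993078e-05,
        1.35379499e+00, -2.06293855e-01]), 'joint_velocities': array([-0.00069984, -0.00116119, -0.00075098, -0.00029679, -0.00016546,
       -0.00072518]), 'joint_torque': array([-1.22605443e-04, -4.45873725e+01, -3.52234054e+01, -2.98107434e-04,
        4.22323239e-03, -4.50764230e-05]), 'tcp_pos': array([0.25948179, 0.51260661, 0.24447256]), 'ee_rot': array([-3.57565789e-04,  2.32276803e-01,  9.72649405e-01, -7.02965796e-04]), 'contact_force': array([ 0.65271069, -1.15928592,  1.55830379]), 'moment': array([-0.00903724,  0.02279484, -0.05145983]), 'grasp_force': 0.0, 'opening': 0.08575091303742755}
```

View pics/top0.png

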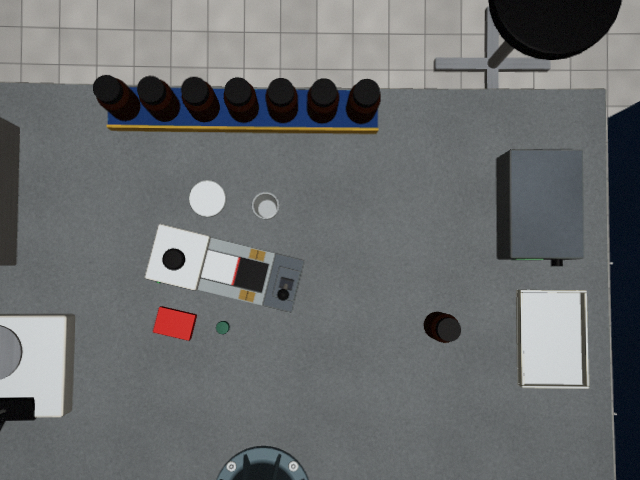

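View pics/scene0.png

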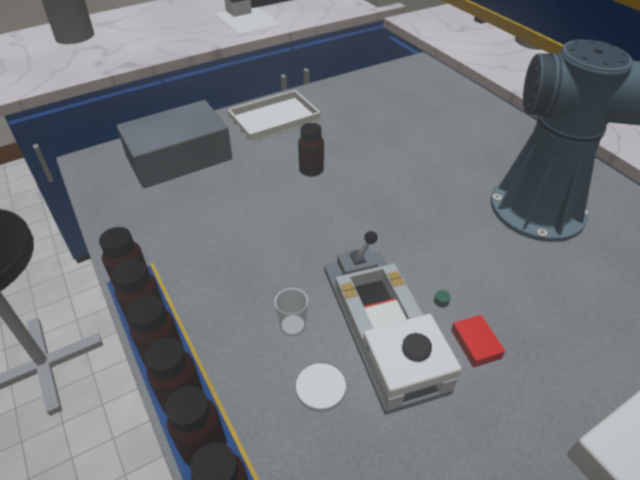

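The top view shows the hood top at corners (159,225), (210,236), (197,291) and (146,279), the red edge near (237,271), the brass strips near (257,255) and (247,296), and the ball near (283,295). The scene view agrees, with the lever leaning towards the robot.

```bash
cat > h.py <<'E'
from bench import *
import cv2, numpy as np
from scipy.spatial.transform import Rotation as R
def pix2world(p,uv,z):
    K,d=p["intrinsics"],p["dist"]; Rm=cv2.Rodrigues(p["rvec"])[0]; t=np.array(p["tvec"]).ravel()
    n=cv2.undistortPoints(np.array(uv,float).reshape(-1,1,2),K,d).reshape(-1,2)
    r=np.c_[n,np.ones(len(n))]@Rm; c=-Rm.T@t
    return c+r*((z-c[2])/r[:,2])[:,None]
def proj(p,X): return cv2.projectPoints(np.array(X,float).reshape(-1,1,3),p["rvec"],p["tvec"],p["intrinsics"],p["dist"])[0].reshape(-1,2)
E
python3 - <<'E'
from h import *
p=camera_params("top")
h=pix2world(p,[(159,225),(210,236),(197,291),(146,279)],.085);print(h.round(3))
y=(h[0]-h[1])+(h[3]-h[2]); yaw=np.degrees(np.arctan2(-y[0],y[1]));print("yaw",yaw)
Rz=R.from_euler('z',yaw,degrees=True).as_matrix()
o=h.mean(0)-Rz@[0,102.5e-3,0];print("stage",o)
e=pix2world(p,[(237,271),(257,255),(247,296)],.055);print(((e-o)@Rz).round(4))
b=pix2world(p,[(283,295)],.095);print(b,((b-o)@Rz).round(4))
w=camera_params("wrist");s=get_state()
q=s["ee_rot"];T=R.from_quat(np.r_[q[1:],q[0]]).as_matrix()
Rm=cv2.Rodrigues(w["rvec"])[0];c=-Rm.T@np.array(w["tvec"]).ravel()
print("cam in tool",T.T@(c-s["tcp_pos"]),(T.T@Rm.T).round(3),w["intrinsics"],"tool",T.round(3))
E
```

```text
[[0.609 0.227 0.085]
 [0.585 0.115 0.085]
 [0.465 0.142 0.085]
 [0.491 0.253 0.085]]
yaw -12.495232232930181
stage [0.51523572 0.08403493 0.085     ]
[[-0.0005 -0.0261 -0.03  ]
 [ 0.0444 -0.0616 -0.03  ]
 [-0.0499 -0.0606 -0.03  ]]
[[ 0.45710985 -0.04599478  0.095     ]] [[-0.0286 -0.1395  0.01  ]]
cam in tool [ 0.07187584  0.00029156 -0.12839966] [[-0.002 -0.959 -0.284]
 [ 1.    -0.002  0.   ]
 [-0.001 -0.284  0.959]] [[368.18877187   0.         312.08195393]
 [  0.         368.18877187 235.33247096]
 [  0.           0.           1.        ]] tool [[-0.892  0.452 -0.001]
 [ 0.452  0.892 -0.001]
 [ 0.    -0.002 -1.   ]]
```

play_rows(twist=[[0,0,5],[0,0,10],[0,0,14.4],[0,0,14.4],[0,0,14.4],[0,0,14.4],[0,0,14.4],[0,0,14.4],[0,0,14.4],[0,0,14.4],[0,0,14.4],[0,0,14.4]], slide=[[20,-40,0],[41,-79,0],[62,-118,0],[82,-158,0],[103,-197,0],[123,-236,0],[144,-276,0],[164,-315,0],[185,-355,0],[205,-394,0],[226,-433,0],[240,-460,0]], grip=[-1,-1,-1,-1,-1,-1,-1,-1,-1,-1,-1,-1])

```text
time_s: 1.1
tcp_pos: [0.4914, 0.0677, 0.2452]
ee_rot: [-0.0, 0.109, 0.994, 0.0]
contact_force: [0.1, 1.0, -0.3]
opening: 0.0003
grasp_force: 0.0
```

play_rows(twist=[[0,0,0],[0,0,0],[0,0,0],[0,0,0],[0,0,0],[0,0,0]], slide=[[6,-12,-20],[6,-12,-40],[6,-12,-40],[6,-12,-40],[6,-12,-40],[6,-12,-40]], grip=[-1,-1,-1,-1,-1,-1])

```text
time_s: 1.6
tcp_pos: [0.4975, 0.0583, 0.2066]
ee_rot: [0.001, 0.108, 0.994, 0.0]
contact_force: [0.2, -0.1, -0.0]
opening: 0.0004
grasp_force: 0.0
```

```bash
python3 - <<'E'
from h import *
import pickle
s=get_state();w=camera_params("wrist");im=grab_frame("wrist");cv2.imwrite("pics/w1.png",im[:,:,::-1]);pickle.dump((s,w),open("w1.pkl","wb"))
print(s["time_s"],s["tcp_pos"],s["ee_rot"],s["contact_force"],s["opening"])
E
```

```text
1.6 [0.49750915 0.05833618 0.20658644] [9.55566056e-04 1.07882326e-01 9.94163211e-01 1.92307642e-05] [ 0.2290033  -0.11861452 -0.0270844 ] 0.0004263399561173378
```

View pics/w1.png

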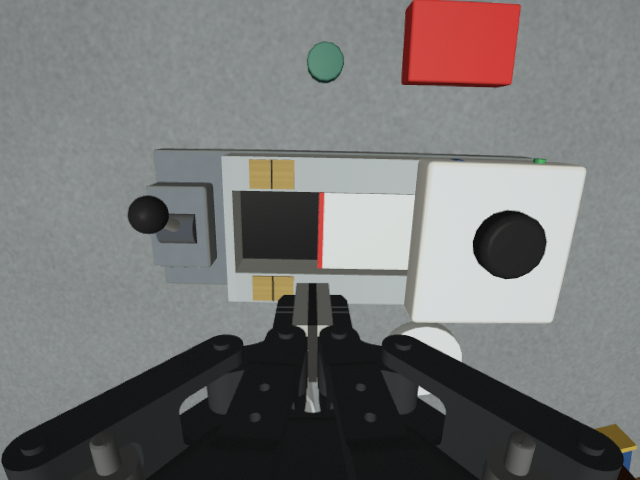

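The wrist picture shows the scribed line near column 272 on the robot-side strip (row 173) and 274 on the far strip (row 288). The red leading edge is near column 319, rows 193–268, with rail-end corners (222,155) and (229,302), and the ball at (148,215).

```bash
cat > meas.py <<'E'
from h import *
def redge(im,rows,c0,c1):
    out=[]
    f=im.astype(float); r=f[:,:,0]-f[:,:,1]
    for v in rows:
        a=r[v,c0:c1]; m=a.max(); i=np.argmax(a>m/2)
        out.append((c0+i-1+(m/2-a[i-1])/(a[i]-a[i-1]),v))
    return out
def dline(im,rows,c0,c1):
    out=[]
    for v in rows:
        a=im[v,c0:c1].astype(float).sum(1); b=np.clip(np.median(a)-a-30,0,None)
        if b.sum()>0: out.append((c0+(b*np.arange(len(b))).sum()/b.sum(),v))
    return out
E
python3 - <<'E'
from meas import *
import pickle
s,w=pickle.load(open("w1.pkl","rb"));im=cv2.imread("pics/w1.png")[:,:,::-1]
d1=dline(im,range(163,186,2),260,285);d2=dline(im,range(280,299,2),262,287)
e=redge(im,range(196,267,5),305,335)
print(np.round(d1[::3],1),np.round(d2[::3],1),np.round(e[::3],1))
# stage pose from outlines, z=55
zs=.0566
A=pix2world(w,d1,zs);B=pix2world(w,d2,zs)
v=B.mean(0)-A.mean(0);yaw=np.arctan2(v[1],v[0]);print("yaw line",np.degrees(yaw))
c=pix2world(w,[(222.5,155.5),(229,302.5)],.055);print("rail end corners",c.round(4),np.degrees(np.arctan2(*(c[1]-c[0])[[1,0]])),np.linalg.norm(c[1]-c[0]))
# rail outer edges, +-60: points along inner top edges (x=+-34), z 55
Rz=R.from_euler('z',yaw).as_matrix(); o=c.mean(0)+Rz@[0,.095,0];o[2]=0
print("stage o",o,"mark y",((np.r_[A,B]-o)@Rz)[:,1].mean(), ((A-o)@Rz)[0],((B-o)@Rz)[-1])
for z in (.043,.048,.054):
    E=(pix2world(w,e,z)-o)@Rz; print(z,E[:,1].mean().round(5),E[:,1].std().round(5),E[[0,-1],0])
cm=-cv2.Rodrigues(w["rvec"])[0].T@w["tvec"];print("cam stage",(cm-o)@Rz)
b=pix2world(w,[(148,215)],.0947);print("ball",(b-o)@Rz,b)
np.savez("stage.npz",o=o,Rz=Rz)
E
python3 - <<'E'
import cv2
im=cv2.imread('pics/w1.png')[140:315,130:450];cv2.imwrite('pics/w1c.png',cv2.resize(im,None,fx=2.5,fy=2.5,interpolation=cv2.INTER_NEAREST))
E
```

```text
[[271.2 163. ]
 [271.2 169. ]
 [271.2 175. ]
 [271.2 181. ]] [[272.3 280. ]
 [272.5 286. ]
 [272.5 292. ]
 [281.8 298. ]] [[318.6 196. ]
 [318.1 211. ]
 [317.7 226. ]
 [317.4 241. ]
 [316.9 256. ]]
yaw line -12.6710337707266
rail end corners [[ 0.4334  0.0041  0.055 ]
 [ 0.5515 -0.0251  0.055 ]] -13.868111390100974 0.12159854845143352
stage o [0.51329444 0.08218086 0.        ] mark y -0.05732384342506422 [-0.05533967 -0.05712272  0.0566    ] [ 0.05552234 -0.0514628   0.0566    ]
0.043 -0.02181 0.00031 [-0.02791656  0.03219262]
0.048 -0.0219 0.00031 [-0.02884661  0.0302328 ]
0.054 -0.022 0.0003 [-0.02996269  0.02788101]
cam stage [-0.08220577 -0.02690678  0.33485881]
ball [[-0.02446006 -0.13769791  0.0947    ]] [[ 0.45922564 -0.04679811  0.0947    ]]
```

View pics/w1c.png

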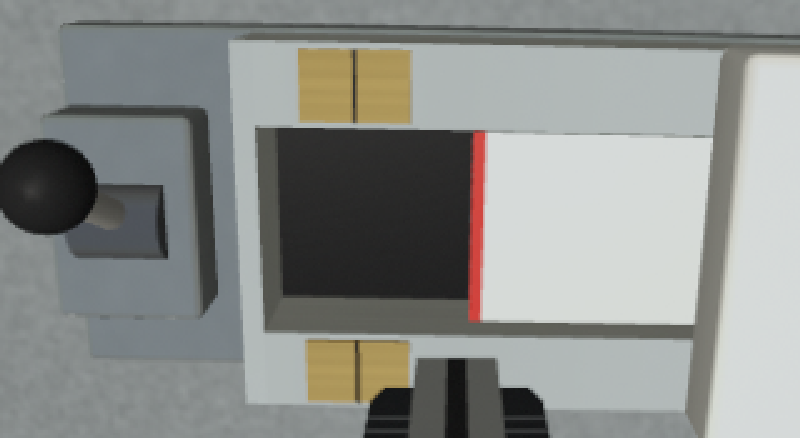

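```bash
python3 - <<'E'
from meas import *
import pickle
s,w=pickle.load(open("w1.pkl","rb"));im=cv2.imread("pics/w1.png")[:,:,::-1]
d1=dline(im,range(163,186,2),260,285);d2=dline(im,range(280,297,2),262,287)
e=redge(im,range(196,267,5),305,335)
A=pix2world(w,d1,.0566);B=pix2world(w,d2,.0566)
def yw(P): v=np.polyfit(P[:,0],P[:,1],1)[0]; return np.degrees(np.arctan(v))
E=pix2world(w,e,.048)
print("yaw line",yw(np.r_[A,B]),"edge",yw(E))
yaw=np.radians((yw(np.r_[A,B])+yw(E))/2);Rz=R.from_euler('z',yaw).as_matrix()
g=lambda p:(130+p[0]/2.5-.3,140+p[1]/2.5-.3)
c=pix2world(w,[g((230,40)),g((246,404))],.055)
ic=pix2world(w,[g((256,127)),g((266,333))],.055)
print("outer",(c@Rz).round(4),"inner",(ic@Rz).round(4))
o=(c@Rz).mean(0)+[0,.095,0]; xi=(ic@Rz)[:,0].mean(); print("xc",o[0],xi)
o[0]=(o[0]+xi)/2;o=Rz@o;o[2]=0
ym=((np.r_[A,B]-o)@Rz)[:,1].mean();ye=((E-o)@Rz)[:,1].mean()
print("o",o,np.degrees(yaw),"mark",ym,"edge",ye,"travel",ye-ym)
for z in(.043,.046,.049,.052,.055):
  k=pix2world(w,[g((480,131)),g((475,321))],z);print(z,np.ptp((k@Rz)[:,0]),((k-o)@Rz)[:,0].mean())
b=pix2world(w,[(148,215)],.0947);print("ball",(b-o)@Rz)
np.savez("stage.npz",o=o,Rz=Rz,ym=ym)
pr=o+Rz@[0,ye+.03,0];print("press world",pr,"slide from tcp",(pr-s["tcp_pos"])*1000,"dir -y",-Rz[:,1])
E
```

```text
yaw line -12.988838537145886 edge -13.611477746452714
outer [[0.421  0.1031 0.055 ]
 [0.5414 0.1018 0.055 ]] inner [[0.4473 0.1097 0.055 ]
 [0.5154 0.1098 0.055 ]]
xc 0.48118695959501345 0.4813491501255101
o [0.51377447 0.08139918 0.        ] -13.300158141799301 mark -0.05702613183691117 edge -0.02124511789255119 travel 0.03578101394435998
0.043 0.06519105565163286 0.0010718645824831091
0.046 0.06452096051627704 0.00021229600712846866
0.049 0.0638508653809211 -0.0006472725682262204
0.052 0.06318077024556512 -0.0015068411435809077
0.055 0.06251067511020919 -0.0023664097189355967
ball [[-0.02359364 -0.1373079   0.0947    ]]
press world [0.51578855 0.08991924 0.        ] slide from tcp [  18.27940127   31.58306468 -206.586441  ] dir -y [-0.23005242 -0.97317824 -0.        ]
```

play_rows(twist=[[0,0,0],[0,0,-0.9],[0,0,-0.9],[0,0,-0.9],[0,0,-0.9],[0,0,-0.9],[0,0,-0.9],[0,0,-0.9]], slide=[[17,27,-15],[17,27,-50],[17,27,-85],[17,27,-115],[17,27,-126],[17,27,-126],[17,27,-126],[17,27,-126]], grip=[-1,-1,-1,-1,-1,-1,-1,-1], grip_force=60)

```text
time_s: 2.32
tcp_pos: [0.5159, 0.0847, 0.0816]
ee_rot: [0.002, 0.116, 0.993, 0.0]
contact_force: [-0.0, 0.2, 0.4]
opening: 0.0001
grasp_force: 0.0
```

play_rows(twist=[[0,0,0],[0,0,0],[0,0,0],[0,0,0],[0,0,0],[0,0,0]], slide=[[0,0,-5],[0,0,-10],[0,0,-13],[0,0,-14],[0,0,-14],[0,0,-14]], grip=[-1,-1,-1,-1,-1,-1])

```text
time_s: 2.82
tcp_pos: [0.514, 0.0846, 0.0653]
ee_rot: [-0.0, 0.116, 0.993, -0.0]
contact_force: [-0.2, 0.4, 0.2]
opening: 0.0004
grasp_force: 0.0
```

play_rows(twist=[[0,0,0],[0,0,0],[0,0,0],[0,0,0],[0,0,0]], slide=[[0,0,-0.5],[0,0,-1],[0,0,-1],[0,0,-1],[0,0,-1]], grip=[-1,-1,-1,-1,-1])

```text
time_s: 3.23
tcp_pos: [0.514, 0.0847, 0.0643]
ee_rot: [0.0, 0.116, 0.993, -0.0]
contact_force: [0.8, 0.1, 1.0]
opening: -0.0003
grasp_force: 0.0
```

play_rows(twist=[[0,0,0],[0,0,0],[0,0,0],[0,0,0],[0,0,0]], slide=[[0,0,-0.5],[0,0,-1],[0,0,-1],[0,0,-1],[0,0,-1]], grip=[-1,-1,-1,-1,-1])

```text
time_s: 3.65
tcp_pos: [0.514, 0.0847, 0.0633]
ee_rot: [-0.0, 0.116, 0.993, 0.0]
contact_force: [-0.0, 0.2, -0.6]
opening: -0.0002
grasp_force: 0.0
```

play_rows(twist=[[0,0,0],[0,0,0],[0,0,0],[0,0,0]], slide=[[0,0,-0.4],[0,0,-0.8],[0,0,-0.8],[0,0,-0.8]], grip=[-1,-1,-1,-1])

```text
time_s: 3.98
tcp_pos: [0.514, 0.0847, 0.0625]
ee_rot: [-0.0, 0.116, 0.993, -0.0]
contact_force: [0.1, 0.5, 0.2]
opening: -0.0002
grasp_force: 0.0
```

play_rows(twist=[[0,0,0],[0,0,0],[0,0,0],[0,0,0]], slide=[[0,0,-0.4],[0,0,-0.8],[0,0,-0.8],[0,0,-0.8]], grip=[-1,-1,-1,-1])

```text
time_s: 4.32
tcp_pos: [0.514, 0.0847, 0.0617]
ee_rot: [-0.0, 0.116, 0.993, -0.0]
contact_force: [-0.1, 0.4, 0.1]
opening: -0.0003
grasp_force: 0.0
```

play_rows(twist=[[0,0,0],[0,0,0],[0,0,0],[0,0,0]], slide=[[0,0,-0.4],[0,0,-0.8],[0,0,-0.8],[0,0,-0.8]], grip=[-1,-1,-1,-1])

```text
time_s: 4.65
tcp_pos: [0.514, 0.0847, 0.0609]
ee_rot: [-0.0, 0.116, 0.993, -0.0]
contact_force: [0.2, 0.1, -0.6]
opening: -0.0001
grasp_force: 0.0
```

play_rows(twist=[[0,0,0],[0,0,0],[0,0,0],[0,0,0]], slide=[[0,0,-0.4],[0,0,-0.8],[0,0,-0.8],[0,0,-0.8]], grip=[-1,-1,-1,-1])

```text
time_s: 4.98
tcp_pos: [0.5141, 0.0847, 0.0602]
ee_rot: [0.0, 0.116, 0.993, -0.0]
contact_force: [-1.5, 0.3, 1.9]
opening: 0.0001
grasp_force: 1.0
```

play_rows(twist=[[0,0,0],[0,0,0],[0,0,0],[0,0,0]], slide=[[0,0,-0.2],[0,0,-0.4],[0,0,-0.4],[0,0,-0.4]], grip=[-1,-1,-1,-1])

```text
time_s: 5.32
tcp_pos: [0.5141, 0.0847, 0.0599]
ee_rot: [0.0, 0.116, 0.993, 0.0]
contact_force: [-1.2, 0.9, 4.5]
opening: 0.0003
grasp_force: 2.3
```

play_rows(twist=[[0,0,0],[0,0,0],[0,0,0],[0,0,0]], slide=[[0,0,-0.3],[0,0,-0.7],[0,0,-0.7],[0,0,-0.7]], grip=[-1,-1,-1,-1])

```text
time_s: 5.65
tcp_pos: [0.5142, 0.0847, 0.0595]
ee_rot: [0.0, 0.116, 0.993, -0.0]
contact_force: [-3.0, -0.2, 8.1]
opening: -0.0002
grasp_force: 4.0
```

play_rows(twist=[[0,0,0],[0,0,0],[0,0,0],[0,0,0],[0,0,0],[0,0,0],[0,0,0],[0,0,0],[0,0,0],[0,0,0],[0,0,0],[0,0,0]], slide=[[0,0,-0.3],[0,0,-0.3],[-0.2,-1.0,-0.3],[-0.5,-2.0,-0.3],[-0.7,-3.0,-0.3],[-0.9,-4.0,-0.3],[-1.2,-5.0,-0.3],[-1.4,-6.0,-0.3],[-1.6,-7.0,-0.3],[-1.9,-8.0,-0.3],[-1.9,-8.0,-0.3],[-1.9,-8.0,-0.3]], grip=[-1,-1,-1,-1,-1,-1,-1,-1,-1,-1,-1,-1])

```text
time_s: 6.65
tcp_pos: [0.5124, 0.0773, 0.0593]
ee_rot: [0.0, 0.116, 0.993, 0.0]
contact_force: [-2.5, 3.0, 8.8]
opening: -0.0
grasp_force: 4.5
```

```bash
cat > look.py <<'E'
from meas import *
import sys,pickle
n=sys.argv[1]
s=get_state();w=camera_params("wrist");im=grab_frame("wrist");cv2.imwrite(f"pics/{n}.png",im[:,:,::-1])
d=np.load("stage.npz");o,Rz=d["o"],d["Rz"]
ze=s["tcp_pos"][2]-.014 if len(sys.argv)<3 else .046
P=lambda x,y,z:o+Rz@[x,y,z]
f=im.astype(float); red=(f[:,:,0]-f[:,:,1]>60)
# predicted line and edge windows from stage model
def rows_at(y0,z,xs): return proj(w,[P(x,y0,z) for x in xs])
L=[]
for v in rows_at(d["ym"],.0566,np.linspace(-.054,-.04,12)):
    u,r=np.round(v).astype(int)
    L+=dline(im,[r],u-9,u+10)
ya=float(sys.argv[-1]) if len(sys.argv)>2 else d["ym"]
E=[]
for v in rows_at(ya,ze,np.linspace(-.027,-.012,12)):
    u,r=np.round(v).astype(int); a=np.where(red[r,u-60:u+60])[0]
    if len(a): E+=redge(im,[r],u-60+a[0]-4,u-60+a[0]+6)
Lw=(pix2world(w,L,.0566)-o)@Rz;Ew=(pix2world(w,E,ze)-o)@Rz
cm=-cv2.Rodrigues(w["rvec"])[0].T@w["tvec"]
print("t",s["time_s"],"F",s["contact_force"].round(1),"tcp stage",((s["tcp_pos"]-o)@Rz).round(4),"cam y",((cm-o)@Rz)[1])
print("line",Lw[:,1].mean(),Lw[:,1].std(),"edge",np.median(Ew[:,1]),Ew[:,1].std(),"remaining mm",1e3*(np.median(Ew[:,1])-Lw[:,1].mean()))
print(np.round(L[::5],1),np.round(E[::5],1))
E
python3 look.py w2
```

```text
Traceback (most recent call last):
  File "look.py", line 20, in <module>
    Lw=(pix2world(w,L,.0566)-o)@Rz;Ew=(pix2world(w,E,ze)-o)@Rz
                                       ~~~~~~~~~^^^^^^^^
  File "h.py", line 6, in pix2world
    n=cv2.undistortPoints(np.array(uv,float).reshape(-1,1,2),K,d).reshape(-1,2)
      ~~~~~~~~~~~~~~~~~~~^^^^^^^^^^^^^^^^^^^^^^^^^^^^^^^^^^^^^^^^
cv2.error: OpenCV(4.12.0) /io/opencv/modules/calib3d/src/undistort.dispatch.cpp:347: error: (-215:Assertion failed) CV_IS_MAT(_src) && CV_IS_MAT(_dst) && (_src->rows == 1 || _src->cols == 1) && (_dst->rows == 1 || _dst->cols == 1) && _src->cols + _src->rows - 1 == _dst->rows + _dst->cols - 1 && (CV_MAT_TYPE(_src->type) == CV_32FC2 || CV_MAT_TYPE(_src->type) == CV_64FC2) && (CV_MAT_TYPE(_dst->type) == CV_32FC2 || CV_MAT_TYPE(_dst->type) == CV_64FC2) in function 'cvUndistortPointsInternal'
```

View pics/w2.png

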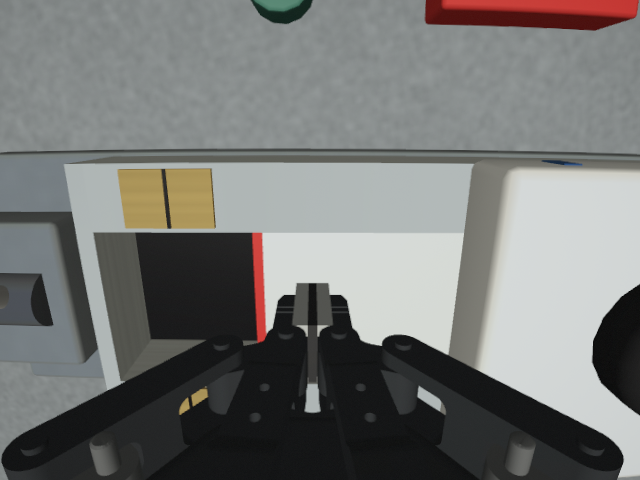

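The plate is moving with the fingers: red edge near (254–262, 235–340), scribed line near (165,200).

```bash
sed -i 's/u-60/max(u-130,0)/g; s/u+60/u+130/' look.py; python3 look.py w3
```

```text
t 6.7 F [-2.3  3.4  8.4] tcp stage [-0.0004 -0.0043  0.0593] cam y -0.0041741948754412785
line -0.057274739635239484 3.73038368062911e-05 edge -0.028568963563575175 4.727563063415081e-05 remaining mm 28.70577607166431
[[164.  181. ]
 [165.8 198. ]
 [167.6 215. ]] [[251.7 243. ]
 [252.6 258. ]
 [253.4 274. ]]
```

play_rows(twist=[[0,0,0],[0,0,0],[0,0,0],[0,0,0],[0,0,0],[0,0,0],[0,0,0],[0,0,0],[0,0,0],[0,0,0],[0,0,0],[0,0,0]], slide=[[-0.3,-1.2,0],[-0.8,-3.5,0],[-1.4,-6.0,0],[-2.0,-8.5,0],[-2.6,-11.0,0],[-3.2,-13.5,0],[-3.8,-16.0,0],[-4.4,-18.5,0],[-5.0,-21.0,0],[-5.4,-23.0,0],[-5.5,-23.4,0],[-5.5,-23.4,0]], grip=[-1,-1,-1,-1,-1,-1,-1,-1,-1,-1,-1,-1])

```text
time_s: 7.75
tcp_pos: [0.5068, 0.0538, 0.0593]
ee_rot: [0.0, 0.116, 0.993, 0.0]
contact_force: [-3.0, 2.3, 9.4]
opening: 0.0001
grasp_force: 4.6
```

```bash
python3 look.py w4
```

```text
t 7.75 F [-3.   2.3  9.4] tcp stage [-0.0005 -0.0285  0.0593] cam y -0.028326608030917744
line -0.05730199124384727 3.236860335585388e-05 edge -0.05275014945555968 4.15794078773085e-05 remaining mm 4.551841788287589
[[230.6 180. ]
 [231.6 198. ]
 [232.6 215. ]] [[251.7 243. ]
 [252.6 258. ]
 [253.4 274. ]]
```

play_rows(twist=[[0,0,0],[0,0,0],[0,0,0],[0,0,0],[0,0,0],[0,0,0],[0,0,0]], slide=[[-0.2,-1.0,0],[-0.5,-2.0,0],[-0.7,-3.0,0],[-0.9,-4.0,0],[-1.0,-4.3,0],[-1.0,-4.3,0],[-1.0,-4.3,0]], grip=[-1,-1,-1,-1,-1,-1,-1])

```text
time_s: 8.38
tcp_pos: [0.5058, 0.0496, 0.0593]
ee_rot: [0.0, 0.116, 0.993, 0.001]
contact_force: [-2.9, 3.3, 7.8]
opening: 0.0002
grasp_force: 4.7
```

```bash
python3 look.py w5
```

```text
t 8.3833 F [-2.9  3.3  7.8] tcp stage [-0.0005 -0.0328  0.0593] cam y -0.03262623648879432
line -0.05731155442405153 3.678111855833951e-05 edge -0.05702169649051768 4.1866348003797236e-05 remaining mm 0.2898579335338519
[[242.5 180. ]
 [243.3 198. ]
 [244.3 215. ]] [[251.9 243. ]
 [252.6 258. ]
 [253.4 274. ]]
```

play_rows(twist=[[0,0,0],[0,0,0],[0,0,0],[0,0,0],[0,0,0],[0,0,0],[0,0,0],[0,0,0],[0,0,0],[0,0,0],[0,0,0]], slide=[[0,0,1],[0,0,3],[0,0,6],[0,0,14],[0,0,30],[0,0,55],[0,0,90],[-5.6,-24,120],[-5.6,-24,120],[-5.6,-24,120],[-5.6,-24,120]], grip=[-1,-1,-1,-1,-1,-1,-1,-1,-1,-1,-1])

```text
time_s: 9.35
tcp_pos: [0.4997, 0.025, 0.1785]
ee_rot: [-0.0, 0.117, 0.993, 0.0]
contact_force: [0.0, -0.4, -0.0]
opening: -0.0002
grasp_force: 0.0
```

```bash
python3 look.py w6
```

```text
t 9.35 F [ 0.  -0.4 -0. ] tcp stage [-0.0007 -0.0582  0.1785] cam y -0.057840722801995356
line -0.05718612943191065 1.6519442374230382e-05 edge -0.05754030297295303 4.00066721539387e-05 remaining mm -0.3541735410423838
[[312.9 155. ]
 [312.9 165. ]
 [312.9 174. ]] [[313.  243. ]
 [312.8 259. ]]
```

View pics/w6.png

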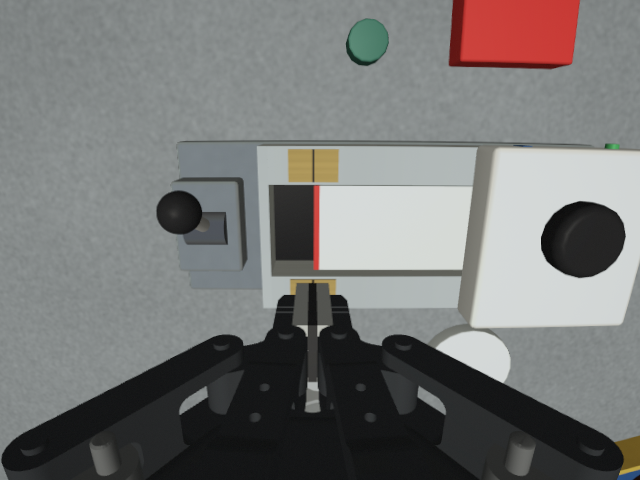

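Line and edge coincide at column 313 (within about 0.4 mm). The ball is near (180,212); I'll locate it now.

```bash
python3 - <<'E'
from h import *
d=np.load("stage.npz");o,Rz=d["o"],d["Rz"]
im=cv2.imread("pics/w6.png");w=camera_params("wrist");s=get_state()
m=(im[170:250,150:210].max(2)<70).astype(np.uint8)
m=cv2.morphologyEx(m,cv2.MORPH_OPEN,np.ones((25,25),np.uint8) if 0 else cv2.getStructuringElement(cv2.MORPH_ELLIPSE,(21,21)))
cs=max(cv2.findContours(m,0,1)[0],key=cv2.contourArea);(u,v),r=cv2.minEnclosingCircle(cs);u+=150;v+=170;print(u,v,r)
for z in(.085,.0947,.1):
    b=pix2world(w,[(u,v)],z)[0];print(z,b.round(4),((b-o)@Rz).round(4))
cm=-cv2.Rodrigues(w["rvec"])[0].T@w["tvec"];print("cam",(cm-o)@Rz,"range from size",.013*368/r)
b=pix2world(w,[(u,v)],.0947)[0]
for xs in(-.080,.004):
    t=b+Rz@[xs-(-.0288),0,0];t[2]=.105;print(xs,t.round(4),((t-s["tcp_pos"])*1000).round(1))
E
```

```text
179.0 212.0 22.803607940673828
0.085 [ 0.4592 -0.0497  0.085 ] [-0.0229 -0.1402  0.085 ]
0.0947 [ 0.4579 -0.0457  0.0947] [-0.0251 -0.1365  0.0947]
0.1 [ 0.4572 -0.0435  0.1   ] [-0.0263 -0.1346  0.1   ]
cam [-0.07282074 -0.05768373  0.30624118] range from size 0.20979136338627283
-0.08 [ 0.4081 -0.0339  0.105 ] [-91.1 -59.2 -72.7]
0.004 [ 0.4898 -0.0532  0.105 ] [ -9.4 -78.5 -72.7]
```

play_rows(twist=[[0,0,0],[0,0,0],[0,0,0],[0,0,0],[0,0,0],[0,0,0],[0,0,0],[0,0,0],[0,0,0]], slide=[[-30,-20,0],[-60,-40,0],[-92,-59,0],[-92,-59,-20],[-92,-59,-50],[-92,-59,-74],[-92,-59,-74],[-92,-59,-74],[-92,-59,-74]], grip=[-1,-1,-1,-1,-1,-1,-1,-1,-1])

```text
time_s: 10.15
tcp_pos: [0.4082, -0.0338, 0.105]
ee_rot: [-0.0, 0.116, 0.993, 0.0]
contact_force: [0.1, 0.0, 1.0]
opening: 0.0002
grasp_force: 0.0
```

play_rows(twist=[[0,0,0],[0,0,0],[0,0,0],[0,0,0],[0,0,0],[0,0,0],[0,0,0],[0,0,0],[0,0,0],[0,0,0],[0,0,0],[0,0,0]], slide=[[9,-2,-2],[18,-4,-2],[25,-6,-2],[32,-7.6,-2],[39,-9.2,-2],[46,-10.9,-2],[53,-12.5,-2],[60,-14.2,-2],[67,-15.8,-2],[72,-17.0,-2],[75,-17.7,-2],[75,-17.7,-2]], grip=[-1,-1,-1,-1,-1,-1,-1,-1,-1,-1,-1,-1])

```text
time_s: 11.15
tcp_pos: [0.4837, -0.0519, 0.1026]
ee_rot: [0.0, 0.116, 0.993, 0.0]
contact_force: [-0.5, -0.8, -0.5]
opening: 0.0
grasp_force: 0.0
```

```bash
python3 - <<'E'
from h import *
print(get_state()["contact_force"])
im=grab_frame("scene");cv2.imwrite("pics/s2.png",cv2.resize(im[200:330,280:480,::-1],None,fx=4,fy=4,interpolation=cv2.INTER_CUBIC))
E
```

```text
[-0.45557506 -0.76299835 -0.50624106]
```

View pics/s2.png

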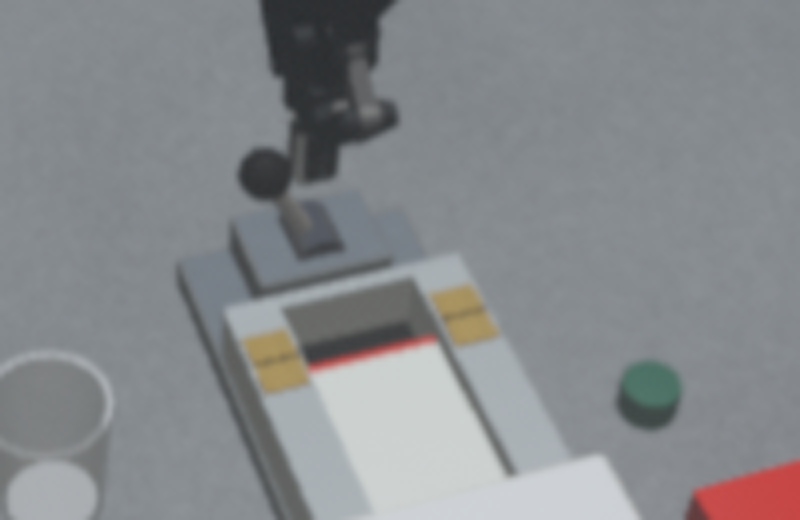

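The lever has swung over to the far side, with the ball at (265,175) in the crop. I'll push on gently until the end stop is felt.

play_rows(twist=[[0,0,0],[0,0,0],[0,0,0],[0,0,0],[0,0,0]], slide=[[1,-0.2,0],[2,-0.5,0],[3,-0.7,0],[3,-0.7,0],[3,-0.7,0]], grip=[-1,-1,-1,-1,-1])

```text
time_s: 11.62
tcp_pos: [0.4858, -0.0523, 0.1026]
ee_rot: [-0.0, 0.116, 0.993, 0.0]
contact_force: [-1.4, 1.2, -1.3]
opening: 0.0001
grasp_force: 0.6
```

play_rows(twist=[[0,0,0],[0,0,0],[0,0,0],[0,0,0],[0,0,0]], slide=[[1,-0.2,0],[2,-0.5,0],[3,-0.7,0],[3,-0.7,0],[3,-0.7,0]], grip=[-1,-1,-1,-1,-1])

```text
time_s: 12.03
tcp_pos: [0.4868, -0.0524, 0.1023]
ee_rot: [-0.003, 0.116, 0.993, 0.0]
contact_force: [-9.8, 1.6, 7.1]
opening: -0.0003
grasp_force: 5.3
```

End stop reached. Backing off, lifting, and checking.

play_rows(twist=[[0,0,0],[0,0,0],[0,0,0],[0,0,0],[0,0,0],[0,0,0],[0,0,0],[0,0,0],[0,0,0],[0,0,0],[0,0,0]], slide=[[-5,1.2,0],[-12,3,0],[-25,6,0],[-40,9,10],[-50,12,40],[-50,12,75],[-30,40,80],[4,74,80],[4,74,80],[4,74,80],[4,74,80]], grip=[-1,-1,-1,-1,-1,-1,-1,-1,-1,-1,-1])

```text
time_s: 12.95
tcp_pos: [0.4926, 0.0211, 0.1824]
ee_rot: [-0.0, 0.116, 0.993, -0.0]
contact_force: [-0.2, 0.1, 0.7]
opening: 0.0001
grasp_force: 0.0
```

```bash
python3 look.py w7; python3 - <<'E'
from h import *
print(get_state()["tcp_pos"])
E
```

```text
t 12.95 F [-0.2  0.1  0.7] tcp stage [-0.0067 -0.0636  0.1824] cam y -0.06333735560285823
line -0.05729852508129668 2.574473150649778e-05 edge -0.06013142925813754 6.254191574867486e-05 remaining mm -2.8329041768408585
[[320.9 164. ]
 [320.8 173. ]
 [320.8 182. ]] [[319.9 257. ]
 [319.9 272. ]]
[0.49219023 0.02065983 0.1822141 ]
```

View pics/w7.png

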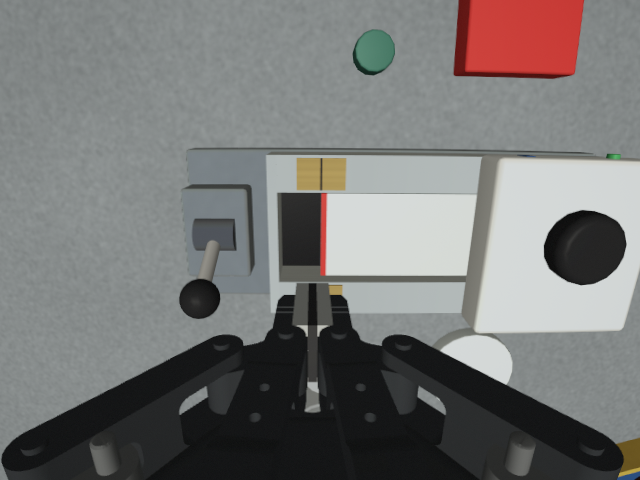

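The lever is fully over (ball at (200,298)). That edge reading used a wrong glass height because the tool is lifted, so I'm recomputing with 46 mm.

```bash
python3 look.py w8 -- -0.0573; python3 - <<'E'
from h import *
s=get_state();print(s["time_s"],s["joint_velocities"].round(3),s["contact_force"].round(1))
E
```

```text
t 13.0 F [ 0.1 -0.8 -0.2] tcp stage [-0.007  -0.0641  0.1822] cam y -0.06376376654316407
line -0.057237798415967434 2.6314400501594073e-05 edge -0.05705350017275844 0.00014138504483618338 remaining mm 0.18429824320899402
[[321.7 164. ]
 [321.6 174. ]
 [321.6 183. ]] [[321.4 200. ]
 [321.6 210. ]
 [321.1 219. ]]
13.05 [-0.012 -0.002  0.002  0.     0.     0.002] [-0.3 -0.4 -0.2]
```

Edge is within 0.2 mm of the line, the lever is locked, and the arm is clear.

```bash
python3 -c "
from bench import *
print(sign_off())"
```

```text
the job is handed in; nothing more can be done
None
```

I handed the job in at about 13 s: the plate's red edge measured about 0.2 mm from the scribed line, the lock lever was pushed to its far-side stop, and the arm was clear; the judge's result was not shown.

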